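# Free a caught detector carrier and hang it on the transport rail

## Task

A detector carrier has run too far down the feed chute and its toe is caught under the keeper plate: push it back up the chute by its lower end face until the toe is free, and do not take hold of its grip before that. Then lift it out by the grip and hang it in the empty place of the transport rail, in front of the light source: bring the hook over the anti-jump lip and lower it until it is fully seated behind the lip, and only then let go. Leave the two carriers that already hang there, the lens tube and the screwdriver where they are.

Things in the scene. Friction and masses are not known exactly. Their poses are not given: they have to be found in the camera images.
- carrier: detector carrier, loose, 0.25-0.55 kg, upright in the chute, tilted with its floor. Origin: underside, mid-block; z up, x towards the hook, y uphill. Block 40 (x) x 76 (y), z 6 to 58 mm. Foot plate 6 thick, 40 wide, y -58 (long toe) to +46. Top plate z 58-64, 70 wide, x -20 to 43; hook leg turns down from its rear end: x 37-43, z 44-58, 70 wide. Hook slot: x 20 to 37
- grip: the carrier's black grip, fixed upright on its top plate over the centre of mass: 12 (x) x 24 (y) x 42 (z) mm. Origin at its centre, at carrier x 2.5, y 0, z 85 mm; axes as the carrier's. The top plate lies 21 mm below the origin
- hook (a point): on the carrier: middle of the hook's slot, at the underside of the bridge plate (carrier x 28.5, y 0, z 58 mm); axes as the carrier's. This point comes to rest on top of the rail's lip. The hook leg reaches 14 mm below it
- push_face (a point): on the carrier: centre of the block's lower (downhill, -y) end face, carrier y -38, z 32 mm; axes as the carrier's. The face is 40 mm wide, z 6 to 58, and rises free over the keeper plate. Sliding the carrier uphill takes 2 to 6 N; pushed in the lower half of the face it slides without tipping and stays where it is left
- toe_end (a point): on the carrier: end of the long toe (carrier y -58, z 3 mm), axes as the carrier's. The toe is caught as long as this point has y below -124 mm in the chute's frame; it starts at -142 to -130
- chute: steel feed chute, fixed (vibratory feeder, switched off). Origin: centre of its floor, 75 mm above the bench; y uphill along the floor, z square to it (12 degrees off vertical). 300 mm long, 46 wide inside, walls 22 high. The keeper plate bridges the low end from y -150 to -124, 10 to 15 mm above the floor. Stop behind it at y -144. The carrier does not slide down by itself
- rail: transport rail on a stand, fixed. Origin on the bench below the lip's rear face, mid-length; y along, x to the rear. Lip x -5 to 0, top z 160; channel behind: floor z 140, rear wall x 30 to 35, top 155. Round guide bar below: x -9 to 3, axis z 110. Carriers hang on the -x side, leg in the channel; let go, they lean on the bar (9 degrees)
- place_a (a point): top of the lip at rail y +125 (rail x -4.5, z 160 mm); axes as the rail's. One of the three places is empty. Lower the hook point upright onto it: 4 mm play each way in x (leg behind lip, block before guide bar). Chain dogs in the channel 43-51 mm either side (tops z 158): the leg, 35 either side, goes between them
- place_b (a point): the same for the middle place, rail y 0
- place_c (a point): the same for the place at rail y -125 mm
- neighbour_1_hook (a point): hook point of a carrier of the same make that already hangs on the rail, within 10 mm of the place that it occupies. The hanging carriers' grips reach about 205 mm above the bench; a place is taken if one of these two points lies there
- neighbour_2_hook (a point): hook point of the other carrier that hangs on the rail
- source_head: black light-source head on a post, fixed, behind the rail at the empty place. Origin on the bench below the lip's rear face at the middle of the empty place; axes as the rail's. Stands from x 45 to 165 mm, 32 either side, 162 high
- lens_tube: loose grey lens tube standing on the bench beside the chute, 56 mm in diameter, 74 tall; origin at the centre of its underside
- screwdriver: loose screwdriver, 170 mm long, lying on the bench in front of the rail; origin at the underside of its middle

How it is judged:
On the way, in this order (a step that is already met when the one before it is completed fails the run):
1. the carrier is pushed back up the chute until its toe is clear of the keeper, and still stands in the chute (y of toe_end in the frame of chute above -0.121 m and z of toe_end in the frame of chute below 0.012 m), for 0.2 s.
2. the carrier is lifted out of the chute, above its walls (z of toe_end in the frame of chute above 0.04 m), for 0.1 s.
3. the hook is seated behind the lip at the empty place while the carrier is still held ((horizontal distance between hook and place_a below 0.0135 m or horizontal distance between hook and place_b below 0.0135 m or horizontal distance between hook and place_c below 0.0135 m) and z of hook in the frame of rail between 0.154 and 0.1645 m and angle between carrier's own z axis and vertical below 0.3 rad and angle between the x axis of carrier and the x axis of rail, either way round below 0.35 rad and contact force between the fingers and carrier above 1 N), for 0.15 s.
At the end, for the whole second after the job is handed in: Carrier at rest and released at the empty place: hook point within 13.5 mm of the place's point from above, at most 4.5 mm over the lip, leaning under 0.3 rad, turned under 0.35 rad to the rail. Neighbours' hook points moved under 20 mm, lens tube and screwdriver under 30 mm ((horizontal distance between hook and place_a below 0.0135 m or horizontal distance between hook and place_b below 0.0135 m or horizontal distance between hook and place_c below 0.0135 m) and z of hook in the frame of rail between 0.154 and 0.1645 m and angle between carrier's own z axis and vertical below 0.3 rad and angle between the x axis of carrier and the x axis of rail, either way round below 0.35 rad and linear speed of carrier below 0.02 m/s and angular speed of carrier below 0.2 rad/s and distance of each of neighbour_1_hook, neighbour_2_hook from where it was at the start of the episode below 0.02 m and distance of each of lens_tube, screwdriver from where it was at the start of the episode below 0.03 m); the robot touches nothing.
It fails at once if the grip is taken hold of while the toe is still under the keeper (y of toe_end in the frame of chute between -0.16 and -0.123 m and z of toe_end in the frame of chute below 0.02 m and x of toe_end in the frame of chute between -0.03 and 0.03 m and contact force between the fingers and grip above 3 N).
It fails at once if a hanging neighbour is knocked along or off the rail (20 mm) (not (distance of neighbour_1_hook from where it was at the start of the episode below 0.02 m) or not (distance of neighbour_2_hook from where it was at the start of the episode below 0.02 m)).
It fails at once if the lens tube or the screwdriver is displaced by more than 30 mm (not (distance of lens_tube from where it was at the start of the episode below 0.03 m) or not (distance of screwdriver from where it was at the start of the episode below 0.03 m)).
It fails at once if the carrier is tipped over or dropped on its side (angle between carrier's own z axis and vertical above 0.8 rad).
It also fails if it takes over 58 s, if anything falls off the work surface, if the arm or the gripper's body presses on something with over 40 N, if the wrist force passes 120 N, or if a joint passes its speed limit or range.

## Robot

A 6-joint arm with a two-finger parallel gripper is mounted at the origin on the work surface. World frame = base frame: x ahead of the robot, y to its left, z up, the work surface at z = 0. Lengths are in m, angles in rad, forces in N, time in s.
With the tool pointing down it reaches from about 0.3 to 0.775 m from the base axis. Payload 14.6 kg.
Tool frame: the origin (TCP) lies on the centre line of the jaws, within the pads' length; the fingertips stand 19 mm ahead of it and the grasp point (between the pads) is the TCP; z points along the fingers, y is the direction in which the jaws open and shut (so a half turn about z gives the same grasp; the last joint's range is limited). The gripper opens to 94 mm and grips with 3 to 60 N. Pads are 16 mm wide; open, the fingers measure 119 mm over their backs; the gripper's body (75 mm by 177 mm) begins 78 mm behind the grasp point.
Start: joints at [-1.297, 0.3, 1.521, -0, 1.321, -0.067], TCP at [0.184, -0.518, 0.224] pointing down, gripper open.
Joint ranges: [-3.03, 3.03], [-0.79, 2.21], [0.23, 2.52], [-1.04, 4.18], [0, 3.07], [-2.55, 2.55]. Speed limits (rad/s): [2.22, 2.22, 2.57, 3.14, 3.14, 3.14].

## Interface

Orientations are given as [roll, pitch, yaw] about the fixed x, y, z axes, in that order (R = Rz(yaw) Ry(pitch) Rx(roll)).
In Python, from station import ctrl gives the robot as it stands. The module is installed in compiled form; this text tells all that it offers.
- The arm moves only by the shell command python3 -m creep 'ROWS' [FORCE]. ROWS is a JSON object of lists of equal length, an entry for each row: "translation": the shift along the world's x, y, z in mm, a list of three; "yaw": the turn about the world's z in rad; "gripper": the closure in counts, from 0 (fully open) to 255 (shut). A call has 1 to 5 rows; each row is the pose to reach, as a shift and turn from the pose measured when the call began; what a row does not reach only later rows make up. A row lasts 1/12 s, in which the tool goes at most 41.7 mm and 7.16 degrees, less where a joint would pass 70% of its speed; a pose out of reach is approached as far as the arm can. A call with a gripper value outside its range is refused whole. The fingers move at their own pace and stop on an object; FORCE is the grip in N (left out, the last holds). Time passes only in rows, so rows that repeat a pose let the fingers close. It gives the time, the measured TCP pose, the force and the opening at its end, in the units of the state.
- ctrl.get_obs(): the state, without advancing time (a new reading comes with each control period).
- ctrl.camera(name): name is "scene" or "top"; returns a dict with "pixels" (420x560x3 uint8, red, green, blue), "depth" (420x560 float32, m along the optical axis (not along the pixel's ray), 0 where there is no reading), "fx", "fy", "cx", "cy" (pixels), "R" (3x3) and "t" (3): a world point X has camera coordinates R X + t. Camera axes: x right, y down, z forward; pixel columns grow to the right and rows downward; lengths in m; the calibration is good to about 2 mm. A picture is of the moment at which its call begins.
- ctrl.hand_in(): hands the job in, once; it reports no verdict.
The state is a dict: "time_s": time; "qpos": joint angles; "joint_vel": joint speeds; "tau": joint torques, N m; "ee_pos": TCP position; "eef_rot": TCP orientation; "force": force on the tool from outside, world axes, zero at the start; "moment": the same for the moment, N m; "grip_width": finger opening in m.
Only numpy, scipy, OpenCV 4.12 (cv2) and the standard library are available. Lean on these libraries where they do the work, as an engineer would, in place of code of your own. Each camera call takes 0.05 s, during which the arm holds its last target. There are 200 camera calls.

## Working session

There is one attempt and no reset: what is moved stays moved. The work goes in short steps, Python scripts to look and compute and a shell command to move; the robot and the scene stay as the last step left them, time stands still between calls to the robot, and variables do not carry over. Pictures are saved under pics/ and viewed, about 8 in all and at most 12, crops included, and the job is handed in when it is done.

```bash
mkdir -p pics
cat > h.py <<'E'
import numpy as np, cv2
from station import ctrl
def cloud(c):
    d=c["depth"]; v,u=np.mgrid[:d.shape[0],:d.shape[1]]
    P=np.stack([(u-c["cx"])/c["fx"]*d,(v-c["cy"])/c["fy"]*d,d],-1)
    W=(P-c["t"])@c["R"]; W[d==0]=np.nan
    return W
def save(n,im): cv2.imwrite("pics/"+n,im[...,::-1])
E
python3 - <<'E'
from h import *
for n in("scene","top"):
    c=ctrl.camera(n); np.savez(n+"0.npz",**c); save(n+"0.png",c["pixels"])
    print(n,-c["R"].T@c["t"],c["R"],c["fx"],(c["depth"]>0).mean())
print(ctrl.get_obs())
E
```

```text
scene [ 1.31247093 -0.46549     0.82607268] [[ 0.50120618  0.86504188  0.0222465 ]
 [ 0.53063785 -0.28694131 -0.79755135]
 [-0.68353188  0.4115425  -0.60284073]] 474.40109382148887 0.9958673469387755
top [0.31722119 0.01487036 1.33644863] [[-0.02000659 -0.9997964   0.00262744]
 [-0.98657622  0.01931591 -0.16215506]
 [ 0.1620713  -0.00583634 -0.98676179]] 509.8233666331882 0.9960076530612245
{'time_s': 0.1, 'qpos': array([-1.29662541e+00,  3.00382314e-01,  1.52149501e+00,  2.03618308e-06,
        1.32072491e+00, -6.66403047e-02]), 'joint_vel': array([ 0.00132087, -0.0020039 , -0.00134187, -0.00058067,  0.00172839,
        0.00017422]), 'tau': array([ 3.00133841e-03, -5.32642865e+01, -3.53282046e+01,  7.09149381e-02,
        2.35203240e-02, -5.43443230e-05]), 'ee_pos': array([ 0.18375746, -0.51816874,  0.22397144]), 'eef_rot': array([-3.14058545e+00, -6.91969244e-05,  3.40810685e-01]), 'force': array([ 0.8809319 , -0.31160091,  0.24421477]), 'moment': array([ 0.01361398, -0.01299831, -0.01954836]), 'grip_width': 0.09459509067549152}
```

View pics/top0.png

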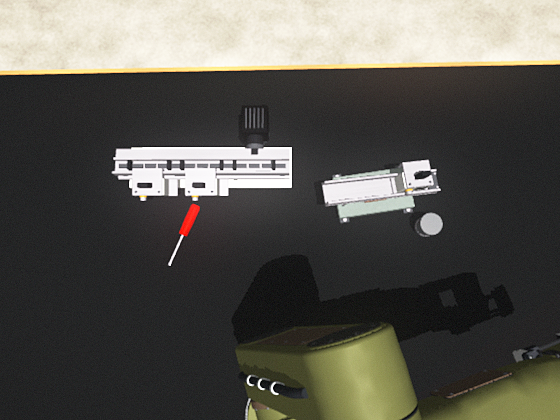

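View pics/scene0.png

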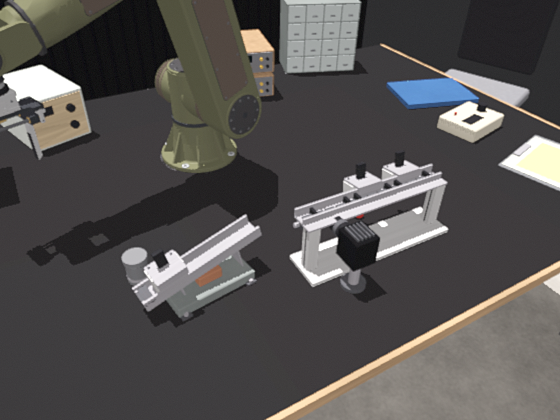

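The top view shows the chute at px (325-440, 165-215), with its low end on the right and the carrier at (418,178). The lens tube is at (428,223). The rail is at (115-292, 150-185), carriers hang at (147,183) and (200,183), and the source head is at (254,125), so the place at rail −y is empty. The scene view agrees.

Run:
```python
from h import *
c=dict(np.load("top0.npz")); W=cloud(c); p=c["pixels"]
s=dict(np.load("scene0.npz")); S=cloud(s)
a=cv2.resize(p[145:240,310:450],None,fx=5.5,fy=5.5,interpolation=cv2.INTER_CUBIC)
b=cv2.resize(p[130:215,105:300],None,fx=4,fy=4,interpolation=cv2.INTER_CUBIC)
save("crop_ab.png",np.vstack([cv2.resize(a,(380,258)),np.zeros((2,380,3),np.uint8)]) if 0 else b)
save("crop_chute.png",a)
def rect(m,W=W):
    q=W[m]; (cx,cy),(w,h),an=cv2.minAreaRect(q[:,:2].astype(np.float32)); return np.round([cx,cy,w,h,an,len(q)],4), np.round(np.median(q,0),4)
v,u=np.mgrid[:420,:560]
# heights map
for (r0,r1,c0,c1,st) in [(155,216,320,446,4),(145,202,112,294,6)]:
    print("cols",list(range(c0,c1,st)))
    for r in range(r0,r1,3): print(r,np.round(W[r,c0:c1:st,2]*1000).astype(int).tolist())
g=p.max(-1)<60
box=(u>395)&(u<440)&(v>158)&(v<195)
print("grip",rect(box&g&(W[...,2]>.1)))
print("tube",rect((u>412)&(u<446)&(v>205)&(v<240)&(abs(W[...,2]-.074)<.006)))
```

```text
cols [320, 324, 328, 332, 336, 340, 344, 348, 352, 356, 360, 364, 368, 372, 376, 380, 384, 388, 392, 396, 400, 404, 408, 412, 416, 420, 424, 428, 432, 436, 440, 444]
155 [-1, -1, 5, 5, 4, 0, -2, 2, 2, 1, -4, 4, 1, 8, 1, 1, 1, -2, -4, 1, -1, 4, -2, 5, -1, -2, -1, -1, -1, 2, 0, -2]
158 [4, 4, 0, 2, -3, -3, -5, 4, -4, -1, -1, 2, 3, 0, 1, -2, 1, -2, 3, 4, 1, 0, -3, 3, -1, 1, -3, -1, 6, -1, 0, 0]
161 [-3, 4, -4, 0, 4, -2, -3, 4, 0, 1, -4, 2, -3, -2, 1, 1, 3, 1, 0, 0, 1, 2, 1, 125, 125, 122, 118, 114, 0, 0, 2, 4]
164 [-6, -5, -1, 1, 5, 1, 0, -4, 2, 0, -7, -3, 3, 0, 5, -1, -4, -2, -4, 1, 114, 133, 125, 123, 121, 118, 118, 113, 6, 1, 4, 2]
167 [3, -2, 0, 0, 3, 1, -3, 1, 3, 6, 2, 2, 2, 0, 0, 0, 7, 2, -6, 5, 29, 133, 126, 127, 126, -9223372036854775808, 117, 120, 3, 0, 1, 4]
170 [2, -3, -3, 1, -9, 5, 1, 3, 2, -6, 4, -2, 7, 2, 3, 27, 31, 27, 25, 28, 29, 130, 128, 124, 121, 122, 164, 166, 69, 66, -1, -9]
173 [2, 5, 4, -1, 5, 1, 2, 2, -3, -2, 27, 30, 28, 26, 23, 26, 31, 32, 93, 89, 90, 126, 126, 128, 127, 159, 166, 160, 61, 0, -2, -1]
176 [3, 1, 2, 2, 9, 25, 29, 28, 29, 28, 31, 112, 99, 105, 98, 
[... 4411 characters left out ...]
2036854775808, 1, 1, 2, 157, 155, 155, 155, 155, 135, 98, -1, 2, 158, 157, 155, 158, 157, 101, 103, 3, -3, 1, 0, 0, 3, 3, -3, 3, 2, 3]
196 [1, 3, -2, -4, 0, 137, 0, 0, 3, -4, 3, 4, 3, -4, 138, -3, 3, 4, -2, 1, 1, 4, 1, -5, 3, 2, 5, -1, 1, 3, -1]
199 [1, 2, 4, 1, 0, 129, -5, 3, -2, 0, -1, 1, 1, 2, 131, 3, 0, 1, -1, -3, 0, 1, 4, 1, -1, -6, 1, 1, -2, 0, 1]
grip (array([ 5.77200e-01, -3.03100e-01,  1.54000e-02,  4.98000e-02,
        2.15448e+01,  8.80000e+01]), array([ 0.5781, -0.3081,  0.1571]))
tube (array([ 4.72100e-01, -3.46700e-01,  5.50000e-02,  5.46000e-02,
        5.90595e+01,  3.97000e+02]), array([ 0.4719, -0.346 ,  0.0741]))<stdin>:14: RuntimeWarning: invalid value encountered in cast
```

View pics/crop_chute.png

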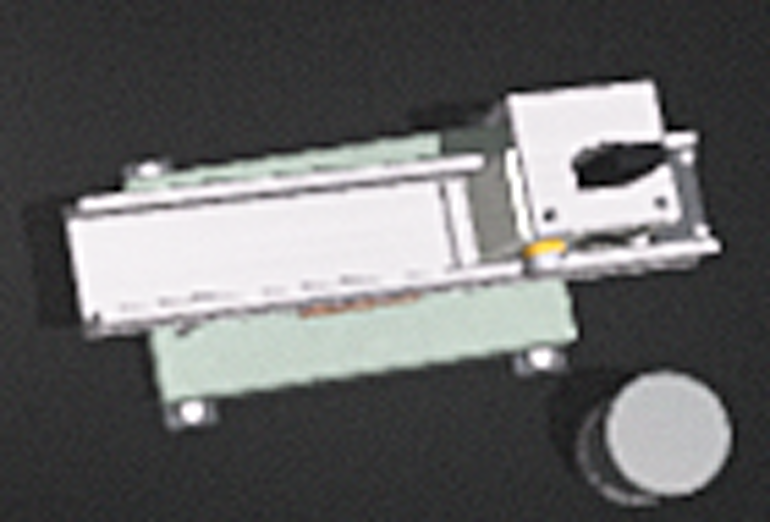

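View pics/crop_ab.png

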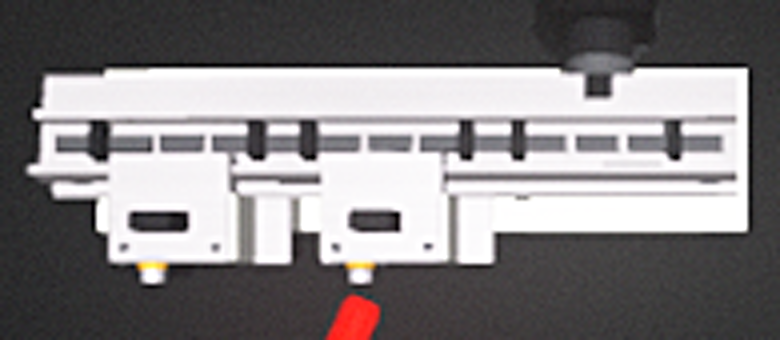

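The chute crop shows the carrier's white plate at crop (510-680, 85-230) and the lens tube clear of the carrier. The rail crop shows the empty slot between the dogs at crop x 518 and 674. Next I fit the frames.

```bash
cat >> h.py <<'E'
def ray(c,u,v,z):
    d=c["R"].T@np.array([(u-c["cx"])/c["fx"],(v-c["cy"])/c["fy"],1.]); o=-c["R"].T@c["t"]
    return o+d*(z-o[2])/d[2]
def dy(pts,bins): pass
E
python3 - <<'E'
from h import *
c=dict(np.load("top0.npz")); W=cloud(c); p=c["pixels"]
s=dict(np.load("scene0.npz")); S=cloud(s)
v,u=np.mgrid[:420,:560]
# floor plane of chute
q=W[184:197,328:386].reshape(-1,3); q=q[np.isfinite(q).all(1)]
A=np.c_[q[:,:2],np.ones(len(q))]
for _ in range(4):
    k=np.linalg.lstsq(A,q[:,2],rcond=None)[0]; r=abs(A@k-q[:,2]); A,q=A[r<.006],q[r<.006]
g=k[:2]; print("tilt",np.degrees(np.arctan(np.linalg.norm(g))),"uphill yaw-90",np.degrees(np.arctan2(g[1],g[0]))-90,len(q))
# walls from both clouds: height over plane / cos ~22
for n,X in(("top",W),("scene",S)):
    P=X.reshape(-1,3); P=P[np.isfinite(P).all(1)]
    P=P[(P[:,0]>.44)&(P[:,0]<.66)&(P[:,1]>-.42)&(P[:,1]<-.02)]
    h=(P[:,2]-P[:,:2]@g-k[2])*np.cos(np.radians(12))
    m=(abs(h-.0215)<.004)&(P[:,1]>-.25)
    w=P[m]; print(n,"wall pts",m.sum())
    for side in(0,1):
        mid=np.polyfit(w[:,1],w[:,0],1) if side==0 else mid
        d=w[:,0]-np.polyval(mid,w[:,1]); z=w[(d>0)==(side==1)]
        f=np.polyfit(z[:,1],z[:,0],1)
        for _ in range(4):
            r=abs(np.polyval(f,z[:,1])-z[:,0]); z=z[r<max(.003,2*np.median(r))]; f=np.polyfit(z[:,1],z[:,0],1)
        print(" wall slope deg",-np.degrees(np.arctan(f[0])),"x at y=-.17",np.polyval(f,-.17),len(z),"y range",z[:,1].min(),z[:,1].max())
    m=abs(h-.064)<.004; w=P[m&(P[:,1]<-.2)]
    print(" plate",len(w),cv2.minAreaRect(w[:,:2].astype(np.float32)),np.percentile(w,[2,98],axis=0).round(4).tolist())
    m=(h>.098)&(P[:,1]<-.2); w=P[m]; print(" grip top",len(w),np.median(w,0),np.percentile(w,[3,97],axis=0).round(4).tolist())
# rail lip: bright thin line at row~172; columns right of carriers
gy=p.mean(-1)
for col in(230,240,250,260,270,280): print(col,gy[162:182,col].astype(int).tolist(), (W[162:182,col,2]*1000).round(0).tolist())
print("dogs row165",gy[165,226:292].astype(int).tolist())
sh=W[(u>235)&(u<275)&(v>100)&(v<150)&(W[...,2]>.15)]; print("src",np.percentile(sh,[3,97],axis=0))
print("ray check",[ray(c,x,172,.16).round(4).tolist() for x in(120,234.5,254,273.5,290)])
E
```

```text
tilt 12.004386620198984 uphill yaw-90 16.1447923931713 703
top wall pts 277
 wall slope deg 7.684345741751033 x at y=-.17 0.5326185951149562 137 y range -0.2486434336781108 -0.08592443937787105
 wall slope deg 7.64681347990683 x at y=-.17 0.5840094109567328 137 y range -0.2490562534983291 -0.0782592781003355
 plate 550 ((0.5897548794746399, -0.3069416582584381), (0.06433777511119843, 0.07274764776229858), 8.14294719696045) [[0.5575, -0.342, 0.1131], [0.6208, -0.2728, 0.131]]
 grip top 59 [ 0.5813477  -0.31598485  0.16287471] [[0.5755, -0.3291, 0.1568], [0.5877, -0.305, 0.1678]]
scene wall pts 309
 wall slope deg 7.8118695801204465 x at y=-.17 0.5340642883774038 100 y range -0.2495334337266536 -0.08606398732940711
 wall slope deg 7.44310541142091 x at y=-.17 0.5854090009508998 153 y range -0.2483398902858782 -0.08063493521108023
 plate 618 ((0.5907427668571472, -0.30823710560798645), (0.06527535617351532, 0.06838791817426682), 6.973100185394287) [[0.5614, -0.3409, 0.1128], [0.6238, -0.2743, 0.1278]]
 grip top 68 [ 0.58483806 -0.31803611  0.16065491] [[0.577, -0.3284, 0.1552], [0.5904,
[... 1312 characters left out ...]
186, 249, 255, 255] [139.0, 150.0, 146.0, 147.0, 145.0, 142.0, 141.0, 142.0, 160.0, 158.0, 160.0, 150.0, 140.0, 112.0, 116.0, 112.0, 111.0, 13.0, 11.0, 13.0]
dogs row165 [126, 130, 128, 128, 130, 138, 111, 63, 73, 68, 101, 136, 128, 131, 133, 132, 127, 131, 127, 120, 188, 253, 239, 112, 128, 133, 127, 126, 131, 125, 128, 130, 118, 190, 252, 241, 112, 123, 129, 131, 126, 128, 128, 131, 134, 113, 66, 69, 68, 96, 135, 127, 126, 131, 125, 129, 125, 130, 118, 179, 243, 246, 241, 251, 255, 255]
src [[0.6916721  0.05721831 0.15236451]
 [0.75740089 0.11709026 0.16422079]]
ray check [[0.5972, 0.4055, 0.16], [0.592, 0.1353, 0.16], [0.5911, 0.0892, 0.16], [0.5902, 0.0431, 0.16], [0.5894, 0.0041, 0.16]]
```

Measurements:

| Item | Value |
|---|---|
| Chute yaw | 7.65° |
| Chute origin | (0.566, −0.221, 0.075) |
| Carrier origin | about (0.577, −0.296, 0.059) |
| Carrier in the chute | y −77, so the toe is at about −135, inside the stated range |
| Top edge of the push face | about (0.583, −0.345, 0.108) |

I move to above and downhill of the face with the fingers closed.

```bash
python3 -m creep '{"translation":[[36,13,0],[73,26,0],[110,40,0],[146,53,0],[183,66,0]],"yaw":[0.12,0.24,0.36,0.48,0.6],"gripper":[255,255,255,255,255]}' 10
python3 -m creep '{"translation":[[36,13,0],[73,26,0],[110,40,0],[146,53,0],[183,66,0]],"yaw":[0.12,0.24,0.36,0.48,0.6],"gripper":[255,255,255,255,255]}'
```

```text
time_s: 0.52
ee_pos: [0.3682, -0.4511, 0.2237]
eef_rot: [-3.14, -0.0, 0.946]
force: [0.0, -1.1, 0.9]
grip_width: 0.0641
time_s: 0.93
ee_pos: [0.5528, -0.384, 0.2234]
eef_rot: [-3.14, -0.001, 1.552]
force: [0.1, -0.5, 0.3]
grip_width: 0.0307
```

```bash
python3 -m creep '{"translation":[[17,6,0],[34,12,0],[34,12,-20],[34,12,-45],[34,12,-70]],"yaw":[0.08,0.152,0.152,0.152,0.152],"gripper":[255,255,255,255,255]}'
python3 -m creep '{"translation":[[0,0,-15],[0,0,-30],[0,0,-45],[0,0,-54],[0,0,-54]],"yaw":[0,0,0,0,0],"gripper":[255,255,255,255,255]}'
python3 - <<'E'
from h import *
c=ctrl.camera("scene"); p=c["pixels"]
save("prepush.png",cv2.resize(p[170:340,60:290],None,fx=3,fy=3,interpolation=cv2.INTER_CUBIC)); print(ctrl.get_obs()["ee_pos"],ctrl.get_obs()["force"])
E
```

```text
time_s: 1.35
ee_pos: [0.587, -0.3716, 0.1522]
eef_rot: [-3.14, -0.0, 1.705]
force: [-0.7, -0.8, -0.8]
grip_width: 0.0009
time_s: 1.77
ee_pos: [0.5862, -0.3711, 0.0956]
eef_rot: [-3.137, -0.003, 1.705]
force: [0.1, 0.1, -0.1]
grip_width: 0.0003
[ 0.58672714 -0.37141626  0.0972785 ] [ 0.16706927 -0.56158626 -0.1775696 ]
```

View pics/prepush.png

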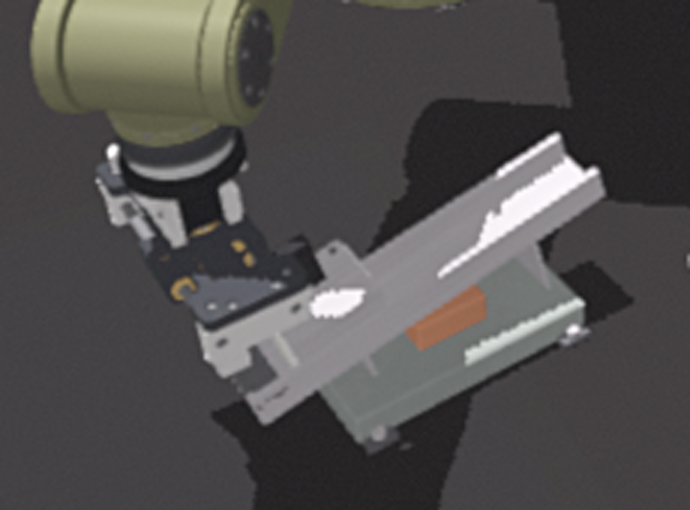

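The picture shows the closed fingers at crop (255,380), over the keeper and just downhill of the carrier's face, touching nothing. I advance along the slope and watch the force.

```bash
python3 -m creep '{"translation":[[-0.6,5,1],[-1.3,10,2],[-1.7,13,2.8],[-2,15,3.2],[-2,15,3.2]],"yaw":[0,0,0,0,0],"gripper":[255,255,255,255,255]}'
python3 -m creep '{"translation":[[-0.3,2,0.4],[-0.5,4,0.8],[-0.8,6,1.2],[-1,8,1.7],[-1,8,1.7]],"yaw":[0,0,0,0,0],"gripper":[255,255,255,255,255]}'
```

```text
time_s: 2.23
ee_pos: [0.585, -0.3559, 0.1012]
eef_rot: [-3.139, -0.001, 1.706]
force: [0.7, 0.3, -0.2]
grip_width: 0.0005
time_s: 2.65
ee_pos: [0.584, -0.3478, 0.1032]
eef_rot: [-3.139, -0.001, 1.706]
force: [-0.2, -1.5, 0.5]
grip_width: 0.0006
```

```bash
python3 -m creep '{"translation":[[-0.3,2,0.4],[-0.5,4,0.8],[-0.8,6,1.2],[-1,8,1.7],[-1,8,1.7]],"yaw":[0,0,0,0,0],"gripper":[255,255,255,255,255]}'
python3 - <<'E'
from h import *
c=ctrl.camera("scene"); p=c["pixels"]; np.savez("s1.npz",**c)
save("push1.png",cv2.resize(p[210:330,120:290],None,fx=4,fy=4,interpolation=cv2.INTER_CUBIC)); print(ctrl.get_obs()["force"],ctrl.get_obs()["moment"])
E
```

```text
time_s: 3.07
ee_pos: [0.583, -0.3394, 0.105]
eef_rot: [-3.139, -0.001, 1.706]
force: [0.1, -2.2, 1.5]
grip_width: 0.0006
[-0.20276699 -0.66469335  1.73603659] [-0.23855858 -0.1158134  -0.02179637]
```

View pics/push1.png

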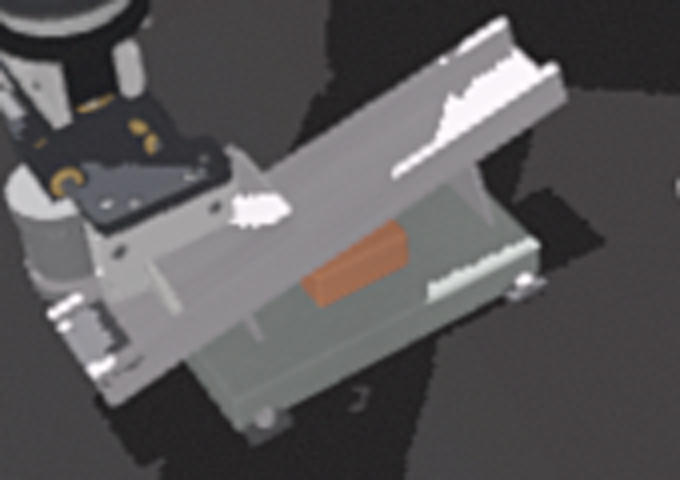

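The fingers are now at the face, at crop (165,285), and the keeper is visible at (90,330). I measure the plate's uphill edge in the depth image to see how far the carrier has moved.

```bash
cat >> h.py <<'E'
E3=np.array([[.9911,.1331,0],[-.1302,.9694,.2079],[.0277,-.2061,.9781]]); O=np.array([.5659,-.2213,.075])
def edge(c):
    P=cloud(c).reshape(-1,3); L=(P-O)@E3.T*1000
    m=(abs(L[:,0]-30)<22)&(abs(L[:,1]+60)<80)&(L[:,2]>40)&(L[:,2]<72)
    t=L[m&(L[:,2]>58)]; e=t[t[:,1]>np.percentile(t[:,1],85)]
    l=L[m&(L[:,0]>38)]
    return "plate n,ymin,ymax(98),ymed,z at uphill end:",len(t),np.percentile(t[:,1],[2,98]).round(1),np.median(t[:,1]).round(1),np.median(e[:,2]).round(1),"leg y",np.percentile(l[:,1],[2,98]).round(1),len(l)
E
python3 - <<'E'
from h import *
for n in("scene0","s1"): print(n,*edge(dict(np.load(n+".npz"))))
print("top0",*edge(dict(np.load("top0.npz"))))
E
```

```text
scene0 plate n,ymin,ymax(98),ymed,z at uphill end: 520 [-112.   -44.7] -78.2 62.7 leg y [-112.   -44.8] 297
s1 plate n,ymin,ymax(98),ymed,z at uphill end: 366 [-112.8  -29.8] -61.8 62.5 leg y [-97.7 -30.6] 290
top0 plate n,ymin,ymax(98),ymed,z at uphill end: 344 [-111.7  -41.8] -70.6 63.5 leg y [-110.4  -42. ] 70
```

The carrier has moved 14 mm without tipping, so the toe is at about −121. I push 9 mm more, then back off and retreat upward.

```bash
python3 -m creep '{"translation":[[-0.3,2.5,0.5],[-0.6,5,1],[-0.9,7,1.4],[-1.2,9,1.9],[-1.2,9,1.9]],"yaw":[0,0,0,0,0],"gripper":[255,255,255,255,255]}'
python3 -m creep '{"translation":[[1,-8,-1.7],[2,-16,-1.7],[3,-22,0],[3,-25,30],[3,-25,60]],"yaw":[0,0,0,0,0],"gripper":[255,255,255,255,255]}'
python3 -m creep '{"translation":[[0,0,20],[0,0,40],[0,0,60],[-10,-30,60],[-20,-60,60]],"yaw":[0,0,0,0,0],"gripper":[140,100,100,100,100]}'
python3 - <<'E'
from h import *
v,u=np.mgrid[:420,:560]
for n in("scene","top"):
    c=ctrl.camera(n); np.savez(n+"2.npz",**c); print(n,*edge(c))
    P=cloud(c).reshape(-1,3); L=(P-O)@E3.T*1000
    b=(abs(L[:,0])<60)&(L[:,1]>-110)&(L[:,1]<10)
    m=b&(abs(L[:,2]-64)<4); q=L[m]; print(" plate rect",len(q),cv2.minAreaRect(q[:,:2].astype(np.float32)),np.percentile(q,[2,98],axis=0).round(1).tolist())
    m=b&(L[:,2]>75)&(L[:,2]<115); q=L[m]; print(" grip side",len(q),np.percentile(q,[3,50,97],axis=0).round(1).tolist())
    m=b&(L[:,2]>100)&(L[:,2]<115); q=L[m]; print(" grip top",len(q),np.percentile(q,[3,50,97],axis=0).round(1).tolist())
E
```

```text
time_s: 3.53
ee_pos: [0.5818, -0.3299, 0.107]
eef_rot: [-3.139, -0.001, 1.706]
force: [0.1, -1.8, 1.2]
grip_width: 0.0005
time_s: 3.95
ee_pos: [0.5839, -0.3558, 0.1658]
eef_rot: [-3.136, -0.004, 1.705]
force: [1.2, -0.6, 0.4]
grip_width: 0.0006
time_s: 4.37
ee_pos: [0.5646, -0.4162, 0.2278]
eef_rot: [-3.138, -0.003, 1.708]
force: [-0.0, -0.2, -0.6]
grip_width: 0.0306
scene plate n,ymin,ymax(98),ymed,z at uphill end: 523 [-88.3 -20.7] -55.1 62.6 leg y [-87.9 -20.1] 290
 plate rect 672 ((12.963260650634766, -54.25693130493164), (70.22025299072266, 64.62437438964844), 89.8110580444336) [[-17.6, -88.4, 60.4], [43.9, -20.6, 65.7]]
 grip side 171 [[-0.4, -66.1, 75.8], [8.4, -55.3, 94.7], [11.5, -43.3, 106.0]]
 grip top 63 [[-1.6, -65.4, 100.5], [6.5, -55.0, 104.0], [11.0, -43.6, 106.5]]
top plate n,ymin,ymax(98),ymed,z at uphill end: 351 [-87.3 -18.5] -46.5 63.3 leg y [-87.3 -18.2] 71
 plate rect 534 ((12.776968002319336, -52.84733200073242), (63.744598388671875, 74.91871643066406), 1.088110327720642) [[-18.2, -88.5, 60.6], [43.0, -18.5, 67.8]]
 grip side 97 [[-3.0, -64.6, 77.5], [1.6, -48.8, 102.1], [8.7, -41.1, 110.1]]
 grip top 54 [[-3.0, -64.8, 101.7], [3.0, -52.6, 106.0], [8.8, -42.1, 110.8]]
```

The carrier is at chute y −54, so the toe is at about −112 and clear, and it still stands square. The grip centre is at about (0.579, −0.291, 0.147). I approach from above with the jaws across the grip.

```bash
python3 -m creep '{"translation":[[4,35,0],[8,70,0],[12,100,0],[14.4,120,0],[14.4,125,0]],"yaw":[0,0,0,0,-0.003],"gripper":[100,100,100,100,100]}' 25
python3 -m creep '{"translation":[[0,0,-20],[0,0,-40],[0,0,-60],[0,0,-76],[0,0,-78]],"yaw":[0,0,0,0,0],"gripper":[100,100,100,100,100]}'
```

```text
time_s: 4.88
ee_pos: [0.5771, -0.292, 0.2257]
eef_rot: [-3.136, -0.005, 1.701]
force: [0.8, -0.1, 0.3]
grip_width: 0.0572
time_s: 5.3
ee_pos: [0.577, -0.2925, 0.1458]
eef_rot: [-3.135, -0.006, 1.7]
force: [0.2, -1.9, 4.0]
grip_width: 0.057
```

```bash
python3 -m creep '{"translation":[[1,1,5],[1,1,5],[1,1,5],[1,1,5]],"yaw":[0.004,0.004,0.004,0.004],"gripper":[100,100,100,100]}'
python3 - <<'E'
from h import *
c=ctrl.camera("scene"); o=ctrl.get_obs(); print(o["ee_pos"],o["force"],*edge(c))
save("grasp.png",cv2.resize(c["pixels"][190:330,110:290],None,fx=4,fy=4,interpolation=cv2.INTER_CUBIC))
E
```

```text
time_s: 5.63
ee_pos: [0.578, -0.2918, 0.1512]
eef_rot: [-3.135, -0.006, 1.704]
force: [0.0, -0.7, -0.7]
grip_width: 0.0569
[ 0.5780067  -0.29168215  0.15107349] [-0.28041678  0.02871038  0.1567334 ] plate n,ymin,ymax(98),ymed,z at uphill end: 415 [-88.6 -20.5] -59.1 62.3 leg y [-88.4 -20.5] 288
```

View pics/grasp.png

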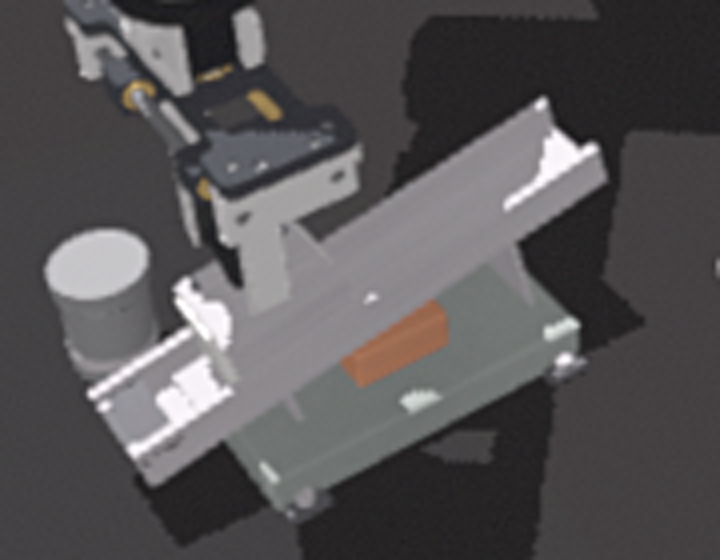

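The fingers are on either side of the grip at crop (260,280). The toe is visible and free of the keeper at (165,400), and there is no contact force. I close and lift.

```bash
python3 -m creep '{"translation":[[0,0,0],[0,0,0],[0,0,0],[0,0,0],[0,0,0]],"yaw":[0,0,0,0,0],"gripper":[255,255,255,255,255]}' 25
python3 -m creep '{"translation":[[0,0,0],[0,0,0],[0,0,0],[0,0,0],[0,0,0]],"yaw":[0,0,0,0,0],"gripper":[255,255,255,255,255]}' 25
python3 -m creep '{"translation":[[0,0,4],[0,0,10],[0,0,18],[0,0,28],[0,0,40]],"yaw":[0,0,0,0,0],"gripper":[255,255,255,255,255]}' 25
```

```text
time_s: 6.1
ee_pos: [0.578, -0.2917, 0.1511]
eef_rot: [-3.135, -0.006, 1.704]
force: [-0.2, 0.1, -0.5]
grip_width: 0.0273
time_s: 6.52
ee_pos: [0.5779, -0.2917, 0.151]
eef_rot: [-3.135, -0.006, 1.704]
force: [0.4, -0.8, 0.3]
grip_width: 0.0121
time_s: 6.93
ee_pos: [0.5779, -0.2916, 0.192]
eef_rot: [-3.135, -0.006, 1.704]
force: [0.8, -0.1, -4.1]
grip_width: 0.0118
```

The carrier is held, at about 4 N. I raise it clear, then refine the lip and slot positions and check the carrier's tilt in the hand.

```bash
python3 -m creep '{"translation":[[0,0,16],[0,0,33],[0,0,50],[0,0,67],[0,0,80]],"yaw":[0,0,0,0,0],"gripper":[255,255,255,255,255]}' 25
cat >> h.py <<'E'
def plate(c,zlo,tcp):
    "carrier top plate seen near tcp: plane tilt and extent"
    P=cloud(c).reshape(-1,3); m=(np.linalg.norm(P[:,:2]-tcp[:2],axis=1)<.07)&(abs(P[:,2]-zlo)<.014); return P[m]
E
python3 - <<'E'
from h import *
c0=dict(np.load("top0.npz")); s0=dict(np.load("scene0.npz"))
for n,c in(("top",c0),("scene",s0)):
    P=cloud(c).reshape(-1,3); P=P[np.isfinite(P).all(1)]; P=P[(P[:,1]>.01)&(P[:,1]<.165)]
    for nm,zl,zh,xl,xh in(("lip",.1565,.166,.57,.61),("rearwall",.1515,.159,.612,.64)):
        q=P[(P[:,2]>zl)&(P[:,2]<zh)&(P[:,0]>xl)&(P[:,0]<xh)]
        if nm=="rearwall": q=q[(abs(q[:,1]-.136)>.012)&(abs(q[:,1]-.042)>.012)]
        f=np.polyfit(q[:,1]-.09,q[:,0],1)
        for _ in range(4):
            r=abs(np.polyval(f,q[:,1]-.09)-q[:,0]); q=q[r<.006]; f=np.polyfit(q[:,1]-.09,q[:,0],1)
        print(n,nm,len(q),"x at y=.09",f[1].round(4),"slope",f[0].round(4),"spread",np.percentile(q[:,0]-np.polyval(f,q[:,1]-.09),[3,97]).round(4),"z",np.median(q[:,2]).round(4))
print("lip rows by ray, z=.16:",[(r,ray(c0,253.6,r,.16)[:2].round(4).tolist()) for r in(169.5,173)])
print("rail rear-top row157 z=.155",ray(c0,253.6,157,.155).round(4))
print("dogs",ray(c0,234.1,163.5,.158),ray(c0,273.1,163.5,.158))
o=ctrl.get_obs(); t=o["ee_pos"]; print(t,o["force"])
for n in("scene","top"):
    c=ctrl.camera(n); np.savez(n+"3.npz",**c)
    q=plate(c,t[2]-.0245,t)
    for _ in range(5):
        A=np.c_[q[:,:2]-t[:2],np.ones(len(q))]; k=np.linalg.lstsq(A,q[:,2],rcond=None)[0]; r=abs(A@k-q[:,2]); q=q[r<max(.004,2*np.median(r))]
    print(n,len(q),"slopes x,y deg",np.degrees(np.arctan(k[:2])).round(1),"z-tcp",k[2]-t[2],cv2.minAreaRect(q[:,:2].astype(np.float32)))
E
```

```text
time_s: 7.35
ee_pos: [0.578, -0.2917, 0.2749]
eef_rot: [-3.137, -0.005, 1.704]
force: [0.1, -0.3, -3.1]
grip_width: 0.0118
top lip 168 x at y=.09 0.593 slope 0.0088 spread [-0.0029  0.0034] z 0.1603
top rearwall 84 x at y=.09 0.6276 slope 0.0178 spread [-0.0021  0.002 ] z 0.1544
scene lip 100 x at y=.09 0.5948 slope 0.0203 spread [-0.004   0.0033] z 0.1578
scene rearwall 72 x at y=.09 0.6292 slope 0.0121 spread [-0.0036  0.0033] z 0.1531
lip rows by ray, z=.16: [(169.5, [0.5972, 0.0901]), (173, [0.5887, 0.0902])]
rail rear-top row157 z=.155 [0.6289 0.0902 0.155 ]
dogs [0.61313094 0.13636837 0.158     ] [0.61133965 0.04382427 0.158     ]
[ 0.5779939  -0.29165627  0.27491886] [ 0.06164482 -0.34281699 -3.10926888]
scene 717 slopes x,y deg [-3.5 11.2] z-tcp -0.026847076454431962 ((0.5884215235710144, -0.28471997380256653), (0.06570510566234589, 0.06941350549459457), 7.850481033325195)
top 127 slopes x,y deg [7.7 6. ] z-tcp -0.024519328169672783 ((0.5948408246040344, -0.2522640824317932), (0.024972926825284958, 0.0628398060798645), 64.60067749023438)
```

The carrier keeps its 11-12° tilt in the hand. The place point is at about (0.591, 0.090), the rail yaw is about −0.018, and the dogs and source head agree with that. The TCP target above the place is (0.565, 0.0875) with yaw 1.5525. I carry it there at z 0.28.

```bash
python3 -m creep '{"translation":[[-0.5,12,2],[-1.5,35,4],[-2.5,63,5],[-3.5,93,5],[-4.5,123,5]],"yaw":[-0.005,-0.02,-0.035,-0.05,-0.065],"gripper":[255,255,255,255,255]}' 25
python3 -m creep '{"translation":[[-1,30,0],[-2,60,0],[-3,90,0],[-4,120,0],[-5,150,0]],"yaw":[-0.012,-0.024,-0.036,-0.048,-0.06],"gripper":[255,255,255,255,255]}' 25
python3 -m creep '{"translation":[[-1,28,0],[-2,53,0],[-3,75,0],[-3.5,92,0],[-3.5,102,0]],"yaw":[-0.008,-0.016,-0.022,-0.026,-0.026],"gripper":[255,255,255,255,255]}' 25
```

```text
time_s: 7.87
ee_pos: [0.5733, -0.167, 0.2799]
eef_rot: [-3.138, -0.003, 1.638]
force: [-0.0, 0.4, -3.9]
grip_width: 0.012
time_s: 8.28
ee_pos: [0.5674, -0.0148, 0.2794]
eef_rot: [-3.137, -0.004, 1.577]
force: [0.6, -0.3, -3.6]
grip_width: 0.0119
time_s: 8.7
ee_pos: [0.5631, 0.0895, 0.279]
eef_rot: [-3.136, -0.004, 1.552]
force: [0.2, -0.4, -4.4]
grip_width: 0.012
```

```bash
python3 -m creep '{"translation":[[1,-1,-10],[2,-2,-25],[2,-2,-40],[2,-2,-52],[2,-2,-54]],"yaw":[0,0,0,0,0],"gripper":[255,255,255,255,255]}' 25
python3 - <<'E'
from h import *
t=ctrl.get_obs()["ee_pos"]; print(t)
for n in("scene","top"):
    c=ctrl.camera(n); np.savez(n+"4.npz",**c); t=ctrl.get_obs()["ee_pos"]
    q=plate(c,t[2]-.0255,t)
    for _ in range(5):
        A=np.c_[q[:,:2]-t[:2],np.ones(len(q))]; k=np.linalg.lstsq(A,q[:,2],rcond=None)[0]; r=abs(A@k-q[:,2]); q=q[r<max(.004,2*np.median(r))]
    (cx,cy),s,a=cv2.minAreaRect(q[:,:2].astype(np.float32))
    print(n,len(q),"slopes",np.degrees(np.arctan(k[:2])).round(1),"z-tcp",(k[2]-t[2]).round(4),"rect",np.round([cx,cy,*s,a],4),np.percentile(q,[2,98],axis=0).round(4).tolist())
save("over.png",cv2.resize(dict(np.load("scene4.npz"))["pixels"][100:290,270:470],None,fx=3,fy=3,interpolation=cv2.INTER_CUBIC))
E
```

```text
time_s: 9.12
ee_pos: [0.564, 0.0866, 0.2218]
eef_rot: [-3.132, -0.003, 1.552]
force: [0.4, -0.6, -3.5]
grip_width: 0.0119
[0.56398857 0.08658065 0.22175552]
scene 431 slopes [-2.6 11.5] z-tcp -0.0277 rect [5.77600e-01 9.19000e-02 7.21000e-02 6.24000e-02 8.79381e+01] [[0.5492, 0.0575, 0.1871], [0.6073, 0.1249, 0.203]]
top 7 slopes [15.5  8.5] z-tcp -0.0369 rect [5.96000e-01 5.83000e-02 2.40000e-03 7.30000e-03 8.88013e+01] [[0.5925, 0.0571, 0.1885], [0.5993, 0.0596, 0.195]]
```

View pics/over.png

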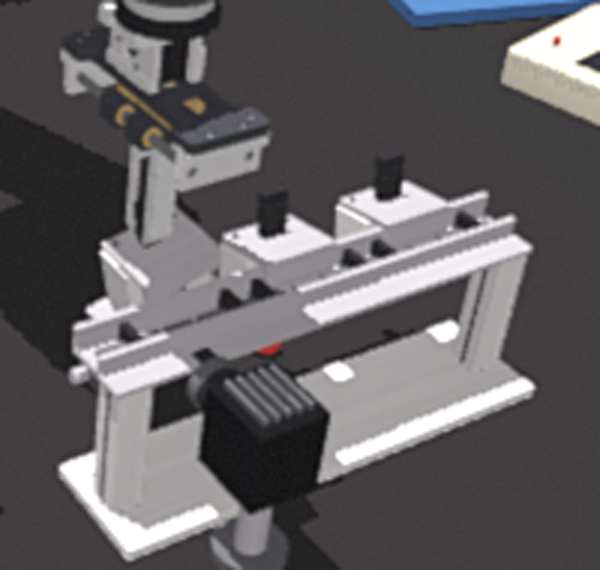

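The carrier hangs over the empty slot: the leg is at crop (110-220, 245-300), between the dogs at (125,335) and (230,295), and the neighbours are clear. The plate-to-TCP offsets match. I lower it slowly while watching the force.

```bash
python3 -m creep '{"translation":[[0.5,0.5,-4],[1,1,-8],[1,1,-12],[1,1,-16],[1,1,-18]],"yaw":[0,0,0,0,0],"gripper":[255,255,255,255,255]}' 25
python3 -m creep '{"translation":[[0,0,-1],[0,0,-2],[0,0,-3],[0,0,-4],[0,0,-4]],"yaw":[0,0,0,0,0],"gripper":[255,255,255,255,255]}' 12
```

```text
time_s: 9.63
ee_pos: [0.5656, 0.0878, 0.2056]
eef_rot: [-3.134, -0.004, 1.552]
force: [0.3, 0.5, -3.8]
grip_width: 0.0117
time_s: 10.05
ee_pos: [0.5656, 0.0878, 0.2015]
eef_rot: [-3.134, -0.004, 1.552]
force: [-0.8, 0.7, -3.8]
grip_width: 0.0121
```

```bash
python3 -m creep '{"translation":[[0,0,-1],[0,0,-2],[0,0,-3],[0,0,-4],[0,0,-4]],"yaw":[0,0,0,0,0],"gripper":[255,255,255,255,255]}' 12
python3 -m creep '{"translation":[[0,0,-1],[0,0,-2],[0,0,-3],[0,0,-4],[0,0,-4]],"yaw":[0,0,0,0,0],"gripper":[255,255,255,255,255]}' 12
```

```text
time_s: 10.47
ee_pos: [0.5656, 0.0878, 0.1973]
eef_rot: [-3.134, -0.004, 1.552]
force: [-0.0, -0.5, -3.3]
grip_width: 0.0123
time_s: 10.88
ee_pos: [0.5658, 0.0885, 0.1942]
eef_rot: [-3.135, -0.005, 1.552]
force: [-3.3, 3.8, 5.5]
grip_width: 0.0122
```

```bash
python3 -m creep '{"translation":[[0,0,-1],[0,0,-2],[0,0,-2],[0,0,-2]],"yaw":[0,0,0,0],"gripper":[255,255,255,255]}' 12
cat > tilt.py <<'E'
from h import *
o=ctrl.get_obs(); t=o["ee_pos"]; c=ctrl.camera("scene")
P=cloud(c).reshape(-1,3)
q=P[(abs(P[:,0]-.578)<.034)&(abs(P[:,1]-.088)<.045)&(P[:,2]>.150)&(P[:,2]<.185)]
for _ in range(6):
    A=np.c_[q[:,:2]-[.591,.090],np.ones(len(q))]; k=np.linalg.lstsq(A,q[:,2],rcond=None)[0]; r=abs(A@k-q[:,2]); q=q[r<max(.003,2*np.median(r))]
print(t.round(4),o["force"].round(1),len(q),"slopes",np.degrees(np.arctan(k[:2])).round(1),"hook z",(k[2]-.006).round(4),np.percentile(q,[2,98],axis=0).round(4).tolist())
E
python3 tilt.py
```

```text
time_s: 11.22
ee_pos: [0.5659, 0.089, 0.1929]
eef_rot: [-3.136, -0.006, 1.553]
force: [-3.6, 4.8, 5.0]
grip_width: 0.0121
[0.5659 0.089  0.1929] [-3.6  4.8  5. ] 401 slopes [-1.8  6.7] hook z 0.1601 [[0.5475, 0.0578, 0.1607], [0.6093, 0.128, 0.1718]]
```

The carrier is levelling on the lip as intended: tilt 11.5° → 6.7°. I press gently further.

```bash
python3 -m creep '{"translation":[[-0.3,0,-1],[-0.5,0,-2],[-0.5,0,-3],[-0.5,0,-3],[-0.5,0,-3]],"yaw":[0,0,0,0,0],"gripper":[255,255,255,255,255]}' 10
python3 tilt.py
```

```text
time_s: 11.68
ee_pos: [0.5657, 0.0894, 0.1903]
eef_rot: [-3.137, -0.006, 1.553]
force: [-1.4, 4.3, 4.8]
grip_width: 0.0119
[0.5657 0.0894 0.1903] [-1.4  4.3  4.8] 375 slopes [-2.6  3.2] hook z 0.158 [[0.5487, 0.0581, 0.16], [0.609, 0.127, 0.1678]]
```

```bash
python3 -m creep '{"translation":[[-0.3,0,-1],[-0.5,0,-2],[-0.5,0,-2.5],[-0.5,0,-2.5],[-0.5,0,-2.5]],"yaw":[0,0,0,0,0],"gripper":[255,255,255,255,255]}' 10
python3 tilt.py
```

```text
time_s: 12.15
ee_pos: [0.5655, 0.0898, 0.1888]
eef_rot: [-3.139, -0.007, 1.553]
force: [-4.6, 4.2, 10.9]
grip_width: 0.0122
[0.5655 0.0898 0.1888] [-4.6  4.2 10.9] 359 slopes [-0.6  0.7] hook z 0.1574 [[0.5487, 0.0584, 0.1608], [0.609, 0.1273, 0.1658]]
```

The carrier is level (0.7°) and bearing on the lip with the hook seated; the scene depth puts the hook at the measured lip height. I hold it there briefly, then open.

```bash
python3 -m creep '{"translation":[[0,0,0],[0,0,0],[0,0,0],[0,0,0],[0,0,0]],"yaw":[0,0,0,0,0],"gripper":[255,255,255,255,255]}' 10
python3 tilt.py
python3 -m creep '{"translation":[[0,0,0.5],[0,0,0.5],[0,0,0.5],[0,0,0.5],[0,0,0.5]],"yaw":[0,0,0,0,0],"gripper":[240,220,200,180,150]}' 10
python3 -m creep '{"translation":[[0,0,0],[0,0,0],[0,0,0],[0,0,0],[0,0,0]],"yaw":[0,0,0,0,0],"gripper":[90,90,90,90,90]}' 10
python3 tilt.py
```

```text
time_s: 12.62
ee_pos: [0.5656, 0.0898, 0.189]
eef_rot: [-3.14, -0.007, 1.553]
force: [-1.4, 3.0, 5.4]
grip_width: 0.0122
[0.5656 0.0898 0.189 ] [-1.4  3.   5.4] 348 slopes [-2.3  1.3] hook z 0.1572 [[0.5497, 0.0579, 0.1602], [0.6094, 0.1269, 0.166]]
time_s: 13.08
ee_pos: [0.5656, 0.0897, 0.1893]
eef_rot: [-3.139, -0.007, 1.553]
force: [-0.1, 0.3, -1.2]
grip_width: 0.0294
time_s: 13.5
ee_pos: [0.5656, 0.0896, 0.1894]
eef_rot: [-3.14, -0.007, 1.553]
force: [-0.7, -1.0, 0.5]
grip_width: 0.0599
[0.5656 0.0896 0.1894] [-0.7 -1.   0.5] 224 slopes [2.7 3.8] hook z 0.156 [[0.5485, 0.0508, 0.1568], [0.6033, 0.1266, 0.1655]]
```

```bash
python3 -m creep '{"translation":[[0,0,8],[0,0,20],[0,0,40],[0,0,65],[0,0,95]],"yaw":[0,0,0,0,0],"gripper":[90,90,90,90,90]}'
python3 -m creep '{"translation":[[-15,-10,20],[-40,-40,30],[-70,-75,40],[-100,-110,40],[-130,-145,40]],"yaw":[0,0,0,0,0],"gripper":[90,90,90,90,90]}'
python3 -m creep '{"translation":[[0,-20,0],[0,-40,0],[0,-60,0],[0,-70,0],[0,-70,0]],"yaw":[0,0,0,0,0],"gripper":[90,90,90,90,90]}'
python3 tilt.py
python3 - <<'E'
from h import *
a=ctrl.camera("scene"); b=ctrl.camera("top"); np.savez("top5.npz",**b); np.savez("scene5.npz",**a)
A=cv2.resize(a["pixels"][130:290,280:460],(450,400),interpolation=cv2.INTER_CUBIC); B=cv2.resize(b["pixels"][130:275,105:300],(538,400),interpolation=cv2.INTER_CUBIC)[:, :]
save("final.png",cv2.resize(np.hstack([A,B]),(800,324)))
# plate extents for the three hanging carriers, top view, before/after
for n in("top0","top5"):
    c=dict(np.load(n+".npz")); P=cloud(c).reshape(-1,3)
    for y0 in(.09,.21,.335):
        q=P[(abs(P[:,1]-y0)<.06)&(P[:,2]>.152)&(P[:,2]<.175)&(P[:,0]>.535)&(P[:,0]<.588)]
        if len(q)>30: print(n,y0,len(q),np.percentile(q,[3,97],axis=0).round(4).tolist(),q.mean(0).round(4))
    q=P[(abs(P[:,2]-.074)<.006)&(np.linalg.norm(P[:,:2]-[.472,-.347],axis=1)<.05)]; print(" tube",np.median(q,0).round(4))
    im=c["pixels"].astype(int); m=(im[...,0]>150)&(im[...,1]<70); print(" screwdriver px",np.argwhere(m).mean(0).round(1),m.sum())
E
```

```text
time_s: 13.97
ee_pos: [0.5652, 0.0896, 0.2858]
eef_rot: [-3.139, -0.007, 1.553]
force: [0.6, 0.4, -0.0]
grip_width: 0.0609
time_s: 14.38
ee_pos: [0.4431, -0.0455, 0.3276]
eef_rot: [-3.141, -0.006, 1.554]
force: [0.7, -1.0, 1.1]
grip_width: 0.0607
time_s: 14.8
ee_pos: [0.443, -0.1167, 0.3283]
eef_rot: [3.141, -0.006, 1.552]
force: [0.1, 0.3, 0.1]
grip_width: 0.0606
[ 0.443  -0.1167  0.3283] [0.1 0.3 0.1] 300 slopes [4.2 2.6] hook z 0.1559 [[0.5497, 0.0567, 0.1566], [0.6029, 0.1263, 0.1653]]
top0 0.21 578 [[0.5412, 0.1795, 0.1543], [0.5866, 0.249, 0.1675]] [0.564  0.2131 0.161 ]
top0 0.335 533 [[0.5437, 0.3044, 0.154], [0.5866, 0.3727, 0.1671]] [0.5652 0.3365 0.1608]
 tube [ 0.4719 -0.346   0.0741]
 screwdriver px [219.2 189.2] 310
top5 0.09 620 [[0.5391, 0.0585, 0.1542], [0.5869, 0.127, 0.1689]] [0.5631 0.0924 0.1615]
top5 0.21 584 [[0.5413, 0.1796, 0.1539], [0.587, 0.2493, 0.1671]] [0.5642 0.2135 0.1611]
top5 0.335 539 [[0.5439, 0.3044, 0.1538], [0.5871, 0.3725, 0.1673]] [0.5653 0.3366 0.1606]
 tube [ 0.472  -0.3463  0.0741]
 screwdriver px [219.2 189.2] 310
```

View pics/final.png

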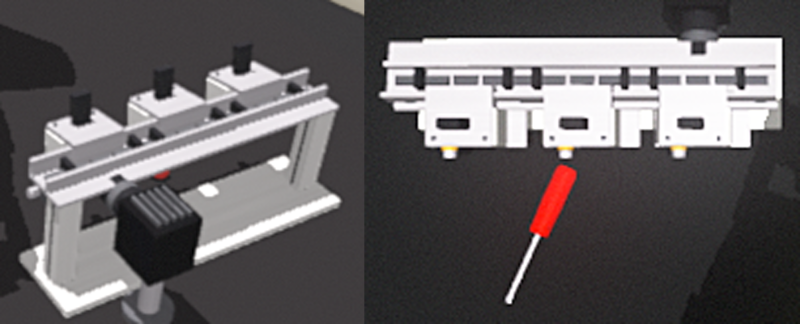

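All three carriers hang alike: left view (70,125), (160,100) and (243,75), right view (697,115) for the new one, which sits between its dogs in front of the source head. The neighbours, tube and screwdriver have not moved, so I hand in.

```bash
python3 -c "
from station import ctrl
print(ctrl.get_obs()['joint_vel'].round(4)); print(ctrl.hand_in())"
```

```text
[ 0.0089 -0.0007  0.004  -0.002  -0.002  -0.0012]
the job is handed in; nothing more can be done
None
```

The carrier now hangs seated and released in the empty place (place_c) in front of the light source. I handed the job in at about 15 s of the 58 s allowed; the hand-in gives no verdict.

- **Freeing the toe:** I pushed the lower end face with closed fingers until the toe end was at about −112 mm, measured by depth. It needed to be above −121. The grip was not touched before that.
- **Deviation in the push:** The tool only points straight down and the face leans 12°, so contact was probably at the face's upper edge, not its lower half. The force stayed around 2 N and the carrier did not tip.
- **Possible brush before gripping:** During the descent to the grip I read about 4 N upward, possibly the fingertips on the top plate. I backed off 5 mm, the reading went to zero, and the carrier had not moved.
- **Hanging it:** It came out of the chute still tilted about 11.5°. I lowered it onto the lip, where it levelled to about 1°, held it seated there, then opened.

Last checks:
- **Carrier:** Its top plate sits at the same height and lean as its neighbours' plates, centred about 3 mm along the rail from my measured place point.
- **Other objects:** The neighbours and the lens tube moved less than 1 mm, and the screwdriver's image position did not change.
- **Disagreements:** The two cameras differed by about 2 mm in x, within calibration. The scene camera put the hook at 0.156 m, close to the 0.154 limit, but it also read the 0.160 m lip about 2 mm low. Its plane fit gave a lean of about 4°, against the 9° stated for a hanging carrier.

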